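Clear the cash box lid and hold its sprung lock open

ROBOT

A 7-joint arm with a two-finger parallel gripper is mounted at the origin on the work surface; the furniture and walls round the work are solid. World frame = base frame: x ahead of the robot, y to its left, z up, the work surface at z = 0. Lengths are in m, angles in rad, forces in N, time in s.
With the tool pointing down it reaches from about 0.4 to 0.85 m from the base axis. Payload 10.4 kg.
Tool frame: the origin (TCP) lies at the very end of the fingers, on their centre line; the grasp point (between the pads) lies r.tcp_to_grasp behind it (r.tcp_to_grasp is the distance from the TCP to the grasp point, in m); z points along the fingers, y is the line along which they close (so a half turn about z gives the same grasp; the last joint's range is limited). The gripper opens to 87 mm and grips with 3 to 60 N. Pads are 19 mm wide; open, the fingers measure 117 mm over their backs; the gripper's body (75 mm by 190 mm) begins 51 mm behind the grasp point.
Start: joints at [1.145, 0.332, -0.065, 1.46, 0.022, 1.35, -0.088], TCP at [0.245, -0.575, 0.223] pointing down, gripper open.
Joint ranges: [-2.6, 2.6], [-0.5, 2.12], [-1.47, 1.34], [0.16, 2.42], [-1.27, 4.41], [0.06, 2.06], [-2.6, 2.6]. Speed limits (rad/s): [2.22, 2.22, 2.79, 2.79, 3.14, 3.14, 3.14].

INTERFACE

Orientations are given as a unit quaternion [x, y, z, w].
In Python, from bench import monitor, cams, ticket, r gives the robot as it stands.
- The arm moves only by the shell command python3 -m crank 'ROWS' [OPENING] [FORCE]. ROWS is a JSON object whose one key "steps" holds a list of rows, each a list of 2 entries, a list of its own where there are three numbers: the shift along the world's x, y, z in units of 25 mm (1.0 is 25 mm), then the turn, a rotation vector about the world's x, y, z in units of 5 degrees (1.0 is 5 degrees). In form: {"steps": [[[x, y, z], [ax, ay, az]], ...]}. A call has 1 to 10 rows; each row shifts and turns the commanded pose from where the row before left it; what a row does not reach is not made up. A row lasts 1/12 s, in which the tool goes at most 41.7 mm and 7.16 degrees, less where a joint would pass 70% of its speed; a pose out of reach is approached as far as the arm can. A call is refused whole if a number of a shift passes 1 or a number of a turn 1, either way. A call with a gripper value outside its range is refused whole. OPENING is the finger opening in mm, from 0 to 87, set as the call begins (- or left out, the last holds). The fingers move at their own pace and stop on an object; FORCE is the grip in N (left out, the last holds). Time passes only in rows, so rows that do not move let the fingers close. It gives the time, the measured TCP pose, the force, the opening and the grip force at its end, in the units of the state.
- monitor.read_state(): the state, without advancing time (a new reading comes with each control period).
- cams.camera(name): name is "scene" or "top" or "wrist"; returns a dict with "pixels" (480x640x3 uint8, blue, green, red), "z_map" (480x640 float32, m along the optical axis (not along the pixel's ray), 0 where there is no reading), "vfov" (degrees; the focal length in pixels is half the picture's height over the tangent of half this angle, whatever the lens; pixels are square), "cx", "cy" (the principal point, pixels), "k1" (the pictures are not rectified: a ray, as slopes to the right and down, at radius r is drawn at 1 + k1 r^2 times it, then the intrinsics apply), "T" (4x4, takes a point from camera to world coordinates). Camera axes: x right, y up, looking along -z (the intrinsics and any distortion apply to the point x, -y, -z); pixel columns grow to the right and rows downward; lengths in m; the calibration is good to about 2 mm. A picture is of the moment at which its call begins.
- ticket.close_job(): hands the job in; it is judged then, once.
The state is a dict: "time": time; "joint_positions": joint angles; "joint_vel": joint speeds; "joint_torque": joint torques, N m; "ee_pos": TCP position; "eef_rot": TCP orientation; "ft_force": force on the tool from outside, world axes, zero at the start; "torque": the same for the moment, N m; "width": finger opening in m; "grip_force": force on a finger pad.
Only numpy, scipy, OpenCV 4.12 (cv2) and the standard library are available. Lean on these libraries where they do the work, as an engineer would, in place of code of your own. Each camera call takes 0.05 s, during which the arm holds its last target. There are 200 camera calls.

TASK

One of the two matching coin cups has been left on the lid of the grey cash box: nest it upright in its twin on the desk so that the lid is free to rise. Then take the key with the round head from the key stand, push it all the way down into the lock on top of the box (its pins are sticky, so a little wiggle helps) and turn it a quarter turn clockwise until the lid springs up. The lock springs back by itself, so finish still gripping the key and holding it fully turned; leave the other two keys in the stand and everything else on the desk where it is.

Things in the scene. Friction and masses are not known exactly. Their poses are not given: they have to be found in the camera images.
- cash_box: Grey steel cash box screwed to the desk, 180 (x) by 200 mm (y), 91 mm high with the lock collar. Origin: centre of its underside; x to the hinged back, z up. From x = -90 to -30 mm a fixed deck (top 88 mm up) with the lock in its middle; behind it the lid, x = -28 to +89 mm, 198 mm wide, top 90 mm up when shut, with a coin slot near the hinge. Side handles project 9 mm.
- lock_mouth (a point): Centre of the lock's steel collar at the level of its top, 91 mm above the desk, 60 mm in front of the box's centre; axes as the box's. Collar 38 mm across, 3 mm high, opening 18.4 mm. The key is home when its shoulder's underside rests on the collar, i.e. when the key's origin meets this point.
- keyway (a point): Middle of the keyway in the plug's brass face, 2 mm below the collar's top; turns with the plug. At plug value 0 its axes are the box's: the slot is 7.5 mm along x, 15 mm along y, 30 mm deep, long edges bevelled to 12 mm. Two sprung sticky pins grip the key's edges 8 to 22 mm down, a bottom pin the last 8 mm: a straight push takes up to 20 N, with a wiggle of +-6 degrees about 10 N.
- lock_plug (a joint): Turn of the lock's plug with the key, rad: 0 = rest, grows clockwise seen from above to the stop at 1.57. It cannot turn until the key is within about 3 mm of home. A spring turns it back (0.05 N m at 0, 0.14 N m at the stop). By about 1 rad the lid is let go. The key has about 0.2 rad of play in it, so the plug reads that much less than the key has turned.
- box_lid (a joint): Opening angle of the cash box's lid, rad: 0 = shut and caught, about 0.2 = sprung up by its own springs (front edge about 23 mm up), its limit 0.22.
- key_stand: Hardwood block that stays put, 66 x 186 mm, top 46 mm above the desk; three keys stand upright in slots 55 mm apart along its y axis (at y = -55, 0, +55 mm). Origin: centre of its underside; z up.
- key_round: The cash box key: round black head (disc 34 mm across, 10 mm thick, steel eyelet), shoulder 26 x 10 x 5 mm, steel blade 12 x 5 mm, 32 mm long with V tip; 45 g. Origin: centre of the shoulder's underside; z up, y along the width of head and blade, x through the thickness. Head centre z = +21 mm, top +38, tip -32. Starts upright in one of the slots, shoulder on the block; pinch its 10 mm.
- key_square: Another key in the stand, with a square black head 30 mm wide, 10 mm thick, 38 mm high over the block; its blade is too short for the cash box. Origin: centre of the shoulder's underside, z up.
- key_tee: Another key in the stand, with a T-shaped black head 36 mm wide, 10 mm thick, 38 mm high over the block; its blade is too short for the cash box. Origin: centre of the shoulder's underside, z up.
- coin_cup: Plain aluminium coin cup standing on the box's lid, open at the top: 60 mm high, upper 20 mm a straight band 62 mm across, below it a stacking shoulder and a body tapering from 51 to 34 mm at the foot; wall 2 to 3 mm. 90 g. Origin: centre of its underside, z up.
- other_cup: The coin cup's twin, standing empty and upright on the desk, same shape and size. Origin: centre of its underside, z up. Nested, the upper cup's shoulder sits on this one's rim and its origin is 20 mm above this one's; the upper cup's 20 mm band stays clear above the rim.
- mouse: Computer mouse, 108 x 61 x 33 mm, a bystander on the right. Origin under its centre.
- tape_roll: Roll of tape lying flat, 93 mm across, 48 mm high, a bystander beyond the twin cup. Origin under its centre.
- calculator: Desk calculator, 122 x 74 x 13 mm, a bystander on the right. Origin under its centre.
- eraser: Eraser, 20 x 46 x 13 mm, a bystander near the robot. Origin under its centre.
- reading_glasses: Open reading glasses, 138 x 137 x 43 mm, a bystander right of the eraser. Origin under their centre.
- clip_tin: Round clip tin, 69 mm across, 27 mm high, a bystander between the key stand and the box. Origin under its centre.
Things that resemble listed ones, but are neither listed nor needed, are in the scene too. What is shaped like the coin_cup but red or yellow is not meant.

How it is judged:
On the way, in this order (a step that is already met when the one before it is completed fails the run):
1. the coin cup is nested upright in its twin, let go and at rest, the box still shut (horizontal distance between coin_cup and other_cup below 0.005 m and z of coin_cup in the frame of other_cup between 0.015 and 0.026 m and angle between each of coin_cup, other_cup's own z axis and vertical below 0.1 rad and contact force between the fingers and coin_cup below 0.2 N and contact force between coin_cup and other_cup above 0.2 N and linear speed of coin_cup below 0.02 m/s and value of joint box_lid below 0.05 rad), for 0.2 s.
2. the round-headed key is fully home in the lock, not yet turned, the lid still shut (horizontal distance between key_round and lock_mouth below 0.004 m and z of key_round in the frame of lock_mouth between -0.004 and 0.003 m and angle between key_round's own z axis and vertical below 0.1 rad and value of joint lock_plug below 0.35 rad and value of joint box_lid below 0.05 rad), for 0.1 s.
At the end, for the whole second after the job is handed in: For the last second: gripper holding the round-headed key (over 2 N), key upright and home (3 mm in height, 4 mm sideways), plug still at 1.1 rad or more, lid up past 0.12 rad; coin cup untouched, upright in its twin (axes within 5 mm, 15 to 26 mm above it) (horizontal distance between coin_cup and other_cup below 0.005 m and z of coin_cup in the frame of other_cup between 0.015 and 0.026 m and angle between each of coin_cup, other_cup, key_round's own z axis and vertical below 0.1 rad and contact force between the fingers and coin_cup below 0.2 N and horizontal distance between key_round and lock_mouth below 0.004 m and z of key_round in the frame of lock_mouth between -0.004 and 0.003 m and value of joint lock_plug above 1.1 rad and velocity of joint lock_plug between -0.2 and 0.2 rad/s and value of joint box_lid above 0.12 rad and contact force between the fingers and key_round above 2 N); the arm keeps its last pose, push and grip.
It fails at once if one of the other two keys is pulled out of the stand or shifted (distance of any of key_square, key_tee from where it was at the start of the episode above 0.02 m).
It fails at once if the twin cup is knocked over or pushed far away (angle between other_cup's own z axis and vertical above 0.5 rad or distance of other_cup from where it was at the start of the episode above 0.06 m).
It fails at once if the coin cup is tipped over (angle between coin_cup's own z axis and vertical above 0.8 rad).
It fails at once if a bystander on the desk is pushed more than 3 cm (distance of any of mouse, tape_roll, calculator, eraser, reading_glasses, clip_tin from where it was at the start of the episode above 0.03 m).
It also fails if it takes over 61 s, if anything falls off the work surface, if the arm or the gripper's body presses on something with over 40 N, if the wrist force passes 120 N, or if a joint passes its speed limit or range.

## Working session

There is one attempt and no reset: what is moved stays moved. The work goes in short steps, Python scripts to look and compute and a shell command to move; the robot and the scene stay as the last step left them, time stands still between calls to the robot, and variables do not carry over. Pictures are saved under pics/ and viewed, at most 14 in all, crops included, and the job is handed in when it is done.

```bash
ls; mkdir -p pics; cat > h.py <<'E'
import numpy as np, cv2
from bench import monitor, cams, ticket, r
def grab(n):
    c=cams.camera(n); np.savez('/tmp/%s.npz'%n,**{k:np.asarray(v) for k,v in c.items()}); return c
def load(n): return dict(np.load('/tmp/%s.npz'%n))
def cloud(c):
    f=240/np.tan(np.radians(float(c['vfov']))/2)
    K=np.array([[f,0,c['cx']],[0,f,c['cy']],[0,0,1]],float)
    v,u=np.mgrid[0:480,0:640].astype(np.float64)
    p=cv2.undistortPoints(np.stack([u.ravel(),v.ravel()],1)[:,None],K,np.array([float(c['k1']),0,0,0,0])).reshape(480,640,2)
    z=c['z_map'].astype(float)
    P=np.stack([p[...,0]*z,-p[...,1]*z,-z,np.ones_like(z)],-1)@c['T'].T
    P[z==0]=np.nan
    return P[...,:3]
def st():
    s=monitor.read_state(); print({k:np.round(s[k],4).tolist() for k in('time','ee_pos','eef_rot','ft_force','width','grip_force')})
E
python3 - <<'E'
from h import *
st(); print(r.tcp_to_grasp)
for n in('scene','top'):
    c=grab(n); cv2.imwrite('pics/%s0.png'%n,c['pixels']); print(n,c['vfov'],c['k1'],c['T'].round(3).tolist())
E
```

```text
pics
{'time': 0.0, 'ee_pos': [0.2448, -0.5746, 0.2217], 'eef_rot': [0.9798, 0.2, -0.0002, -0.0007], 'ft_force': [1.1334, 0.3515, 0.0206], 'width': 0.0872, 'grip_force': 0.0}
0.0187
scene 57.21292391762626 -0.09025905959885563 [[-0.877, 0.288, -0.385, 0.05], [-0.481, -0.539, 0.692, 0.799], [-0.008, 0.791, 0.611, 0.843], [0.0, 0.0, 0.0, 1.0]]
top 47.71148461911887 0.025900436330810014 [[-0.001, 0.993, -0.117, 0.367], [-1.0, -0.001, 0.003, -0.067], [0.003, 0.117, 0.993, 1.462], [0.0, 0.0, 0.0, 1.0]]
```

View pics/top0.png

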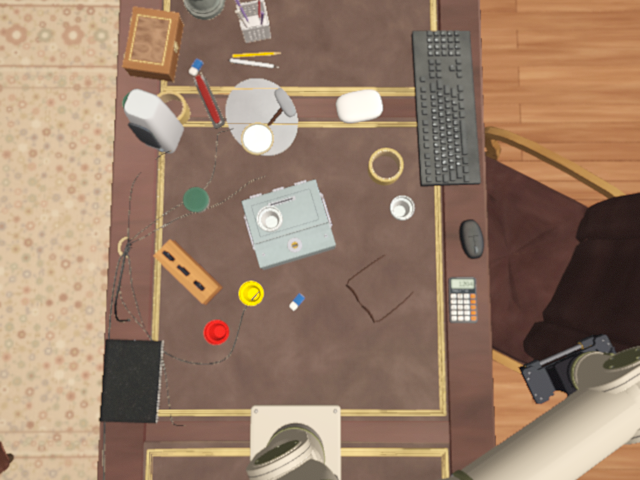

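View pics/scene0.png

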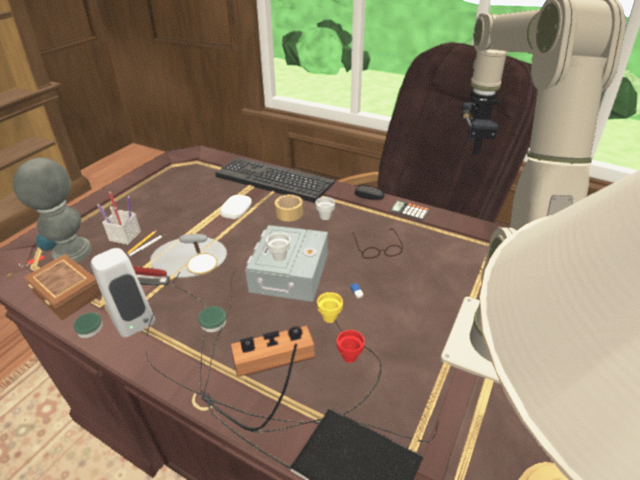

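The top view shows the coin cup on the lid at (269,217), its twin at (402,208), the lock at (294,244) and the key stand at (187,272). In the scene view the three keys are at (248,344), (271,338) and (295,332). Next I measure these points and enlarge the stand.

```bash
python3 - <<'E'
from h import *
c=load('top'); P=cloud(c); s=load('scene'); S=cloud(s)
def circ(p):
    A=np.c_[2*p[:,:2],np.ones(len(p))]; x=np.linalg.lstsq(A,(p[:,:2]**2).sum(1),rcond=None)[0]; return x[:2],np.sqrt(x[2]+x[0]**2+x[1]**2)
def reg(u,v,w,lo,hi,Q=P):
    q=Q[v-w:v+w,u-w:u+w].reshape(-1,3); return q[(q[:,2]>lo)&(q[:,2]<hi)]
for n,u,v,lo,hi in(('cup',269,217,.135,.16),('twin',402,208,.05,.07)):
    q=reg(u,v,20,lo,hi); print(n,len(q),q.mean(0).round(4),(q[:,:2].min(0)+q[:,:2].max(0))/2,np.ptp(q,axis=0),[np.round(x,4) for x in circ(q)])
q=reg(290,222,60,.083,.096); print('box rect',cv2.minAreaRect(q[:,:2].astype(np.float32)))
q=reg(187,272,45,.04,.052); print('stand rect',cv2.minAreaRect(q[:,:2].astype(np.float32)),np.median(q[:,2]))
q=reg(187,272,45,.07,.095)
_,lab,cen=cv2.kmeans(q[:,:2].astype(np.float32),3,None,(3,50,1e-5),10,cv2.KMEANS_PP_CENTERS)
for i in range(3):
    k=q[lab.ravel()==i]; print('key',k.mean(0).round(4),len(k),k[:,2].max(),cv2.minAreaRect(k[:,:2].astype(np.float32)))
print('lock px',P[244,294],P[240:249,290:299,2].round(3).max())
for n,u,v in(('yellow',250,293),('red',216,332),('green',196,200),('tape',386,165)):
    q=reg(u,v,20,.015,.2); print(n,q[:,:2].mean(0),q[:,2].max())
a=cv2.resize(s['pixels'][315:380,220:325],None,fx=5,fy=5,interpolation=2)
b=cv2.resize(c['pixels'][175:305,150:340],None,fx=3,fy=3,interpolation=2)
o=np.zeros((a.shape[0]+0,525,3),np.uint8);cv2.imwrite('pics/a.png',a);cv2.imwrite('pics/b.png',b)
E
```

```text
cup 126 [0.5847 0.0605 0.1462] [0.58217888 0.0595496 ] [0.06060979 0.06029234 0.02098428] [array([0.5824, 0.0598]), np.float64(0.0295)]
twin 95 [ 0.6259 -0.2776  0.0576] [ 0.62588788 -0.2783927 ] [0.06080163 0.06111025 0.01707659] [array([ 0.6261, -0.2787]), np.float64(0.0296)]
box rect ((0.5837474465370178, 0.019362181425094604), (0.1854081004858017, 0.19988566637039185), 16.945709228515625)
stand rect ((0.4605744779109955, 0.2853841781616211), (0.18012499809265137, 0.06037319451570511), 46.40511703491211) 0.04557551462575549
key [0.4216 0.2444 0.079 ] 55 0.08628607495569485 ((0.4218035638332367, 0.245248943567276), (0.031103866174817085, 0.010088046081364155), 46.639991760253906)
key [0.4606 0.2851 0.0826] 63 0.09061880479755446 ((0.46043649315834045, 0.285025954246521), (0.03656598925590515, 0.01015826128423214), 45.31955337524414)
key [0.4977 0.3231 0.0822] 56 0.09002819007507279 ((0.49849432706832886, 0.3238663077354431), (0.02993682213127613, 0.009846831671893597), 44.90441131591797)
lock px [0.52805519 0.00297644 0.06425054] 0.097
yellow [0.4038424  0.11747238] 0.06473613316144733
red [0.30342368 0.20640527] 0.06458758931923159
green [0.65405221 0.26923803] 0.03495763001025054
tape [ 0.74362945 -0.23932815] 0.05405746219621377
```

View pics/a.png

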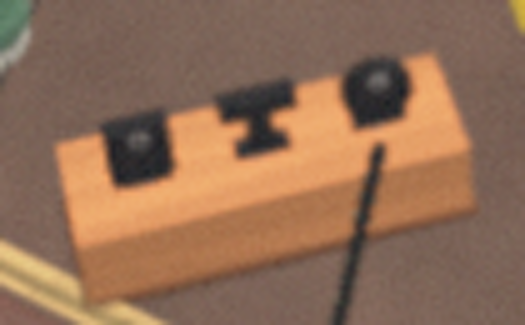

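View pics/b.png

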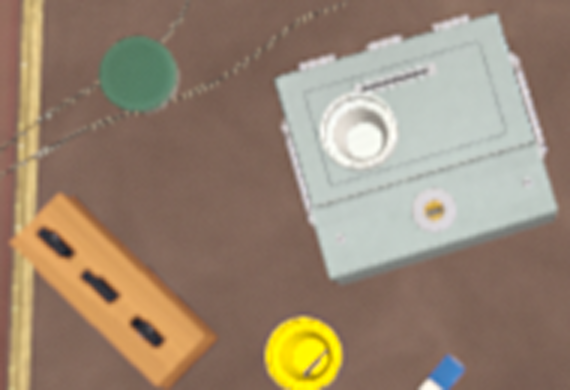

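Pixel positions in the crops: the round key is the rightmost in the stand at (378,92), which is about (0.422, 0.244), the end nearest the robot. The lock collar is at (434,210), about (0.527, 0.002), and the box yaw is about +17°. Sizes and heights agree with the data given. Next I move above the cup.

```bash
python3 -m crank '{"steps":[[[0.52,0.98,0.1],[0,0,0]],[[0.52,0.98,0.1],[0,0,0]],[[0.52,0.98,0.1],[0,0,0]],[[0.52,0.98,0.1],[0,0,0]],[[0.52,0.98,0],[0,0,0]],[[0.52,0.98,0],[0,0,0]],[[0.52,0.98,0],[0,0,0]],[[0.52,0.98,0],[0,0,0]],[[0.52,0.98,0],[0,0,0]],[[0.52,0.98,0],[0,0,0]]]}' 87 15
python3 -m crank '{"steps":[[[0.52,0.98,0],[0,0,0]],[[0.52,0.98,0],[0,0,0]],[[0.52,0.98,0],[0,0,0]],[[0.52,0.98,0],[0,0,0]],[[0.52,0.98,0],[0,0,0]],[[0.52,0.98,0],[0,0,0]],[[0.52,0.98,0],[0,0,0]],[[0.52,0.98,0],[0,0,0]],[[0.52,0.98,0],[0,0,0]],[[0.52,0.98,0],[0,0,0]]]}'
python3 -m crank '{"steps":[[[0.5,0.9,0],[0,0,0]],[[0.5,0.9,0],[0,0,0]],[[0.5,0.9,0],[0,0,0]],[[0.5,0.9,0],[0,0,0]],[[0.5,0.9,0],[0,0,0]],[[0.3,0.5,0],[0,0,0]],[[0,0,0],[0,0,0]],[[0,0,0],[0,0,0]]]}'
python3 - <<'E'
from h import *
st(); s=monitor.read_state(); print(np.round(s['joint_positions'],3).tolist())
c=grab('wrist'); P=cloud(c)
from h import *
m=(P[...,2]>.14)&(P[...,2]<.16)&(np.hypot(P[...,0]-.582,P[...,1]-.06)<.045)
q=P[m]; print(len(q)); 
if len(q)>20:
    A=np.c_[2*q[:,:2],np.ones(len(q))]; x=np.linalg.lstsq(A,(q[:,:2]**2).sum(1),rcond=None)[0]; print(x[:2],np.sqrt(x[2]+x[0]**2+x[1]**2),np.percentile(q[:,2],[5,50,95]),(q.min(0)+q.max(0))/2,np.ptp(q,axis=0))
cv2.imwrite('pics/w1.png',c['pixels'])
E
```

```text
time: 0.93
ee_pos: [0.3753, -0.3286, 0.2323]
eef_rot: [0.98, 0.2, -0.0, -0.0]
ft_force: [0.2, 0.5, -0.0]
width: 0.087
grip_force: 0.0
time: 1.77
ee_pos: [0.5052, -0.0837, 0.2324]
eef_rot: [0.98, 0.2, -0.0, 0.0]
ft_force: [-0.7, -0.4, -0.1]
width: 0.0871
grip_force: 0.0
time: 2.43
ee_pos: [0.5748, 0.0406, 0.232]
eef_rot: [0.98, 0.201, -0.001, -0.0]
ft_force: [-0.1, -0.6, -1.1]
width: 0.0871
grip_force: 0.0
{'time': 2.4333, 'ee_pos': [0.5748, 0.0406, 0.232], 'eef_rot': [0.9796, 0.2008, -0.0005, -0.0002], 'ft_force': [-0.0759, -0.6479, -1.097], 'width': 0.0871, 'grip_force': 0.0}
[0.353, 0.277, -0.605, 1.554, 0.159, 1.362, -1.433]
1350
[0.58668749 0.06182241] 0.029470109096260685 [0.14150946 0.14921111 0.15056915] [0.58625298 0.06185736 0.14577954] [0.06182172 0.06168423 0.01150932]
```

View pics/w1.png

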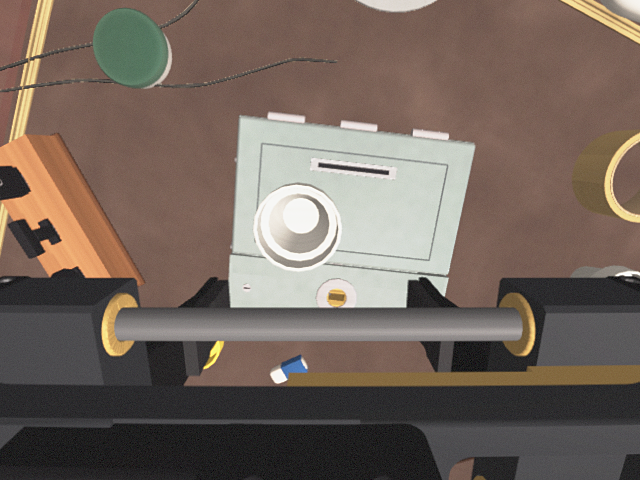

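The wrist view shows the cup centred at (299,226), the lock at (337,297) and the stand with its keys at the left. The cup measures (0.585, 0.061), rim 0.150. Next I descend and grip it.

```bash
python3 -m crank '{"steps":[[[0.41,0.82,0],[0,0,0]],[[0,0,-0.6],[0,0,0]],[[0,0,-0.6],[0,0,0]],[[0,0,-0.6],[0,0,0]],[[0,0,-0.6],[0,0,0]],[[0,0,-0.6],[0,0,0]],[[0,0,-0.6],[0,0,0]],[[0,0,-0.5],[0,0,0]],[[0,0,0],[0,0,0]],[[0,0,0],[0,0,0]]]}'
python3 -m crank '{"steps":[[[0,0,0],[0,0,0]],[[0,0,0],[0,0,0]],[[0,0,0],[0,0,0]],[[0,0,0],[0,0,0]],[[0,0,0],[0,0,0]],[[0,0,0],[0,0,0]]]}' 50 15
python3 -m crank '{"steps":[[[0,0,0.4],[0,0,0]],[[0,0,0.8],[0,0,0]],[[0,0,0.8],[0,0,0]],[[0,0,0.8],[0,0,0]],[[0,0,0.8],[0,0,0]],[[0,0,0.4],[0,0,0]],[[0,0,0],[0,0,0]]]}'
```

```text
time: 3.32
ee_pos: [0.5849, 0.0597, 0.1299]
eef_rot: [0.98, 0.2, -0.001, 0.0]
ft_force: [0.6, -0.2, 0.0]
width: 0.0871
grip_force: 0.0
time: 3.82
ee_pos: [0.5855, 0.0606, 0.1305]
eef_rot: [0.98, 0.2, 0.0, 0.0]
ft_force: [0.3, 0.3, 1.9]
width: 0.0632
grip_force: 15.0
time: 4.4
ee_pos: [0.5863, 0.0608, 0.2328]
eef_rot: [0.98, 0.2, 0.002, 0.0]
ft_force: [-0.2, -0.3, -0.2]
width: 0.063
grip_force: 15.0
```

```bash
python3 -m crank '{"steps":[[[0.1,-0.6,0],[0,0,0]],[[0.1,-0.95,0],[0,0,0]],[[0.1,-0.95,0],[0,0,0]],[[0.1,-0.95,0],[0,0,0]],[[0.1,-0.95,0],[0,0,0]],[[0.1,-0.95,0],[0,0,0]],[[0.1,-0.95,0],[0,0,0]],[[0.1,-0.95,0],[0,0,0]],[[0.1,-0.95,0],[0,0,0]],[[0.1,-0.95,0],[0,0,0]]]}'
python3 -m crank '{"steps":[[[0.1,-0.5,0],[0,0,0]],[[0,0,0],[0,0,0]],[[0,0,0],[0,0,0]],[[0,0,0],[0,0,0]]]}'
python3 - <<'E'
from h import *
st(); c=grab('wrist'); P=cloud(c)
def circ(m):
    q=P[m]
    if len(q)<20: return print(len(q))
    A=np.c_[2*q[:,:2],np.ones(len(q))]; x=np.linalg.lstsq(A,(q[:,:2]**2).sum(1),rcond=None)[0]; print(len(q),x[:2],np.sqrt(x[2]+x[0]**2+x[1]**2),np.percentile(q[:,2],[5,50,95]),(q.min(0)+q.max(0))/2,np.ptp(q,axis=0))
circ((P[...,2]>.056)&(P[...,2]<.066)&(np.hypot(P[...,0]-.626,P[...,1]+.279)<.045))
e=monitor.read_state()['ee_pos']
circ((P[...,2]>.24)&(P[...,2]<.27)&(np.hypot(P[...,0]-e[0],P[...,1]-e[1])<.034))
cv2.imwrite('pics/w2.png',c['pixels'])
E
```

```text
time: 5.23
ee_pos: [0.6097, -0.1694, 0.2286]
eef_rot: [0.98, 0.2, -0.001, -0.0]
ft_force: [0.5, 0.5, -0.9]
width: 0.063
grip_force: 15.0
time: 5.57
ee_pos: [0.6128, -0.1789, 0.2296]
eef_rot: [0.98, 0.201, -0.0, -0.001]
ft_force: [0.6, 0.2, -0.3]
width: 0.0628
grip_force: 15.0
{'time': 5.5667, 'ee_pos': [0.6128, -0.1789, 0.2296], 'eef_rot': [0.9796, 0.2009, -0.0001, -0.0006], 'ft_force': [0.5785, 0.1999, -0.3251], 'width': 0.0628, 'grip_force': 15.0002}
592 [ 0.63068565 -0.27745397] 0.02972196841634013 [0.05690287 0.05913958 0.06053432] [ 0.6305799  -0.27768186  0.05872303] [0.06154388 0.06230166 0.0054279 ]
3732 [ 0.61458421 -0.17805341] 0.02987803613466931 [0.24091849 0.24791226 0.25641858] [ 0.61364868 -0.17843839  0.25496469] [0.06266069 0.06730596 0.029927  ]
```

View pics/w2.png

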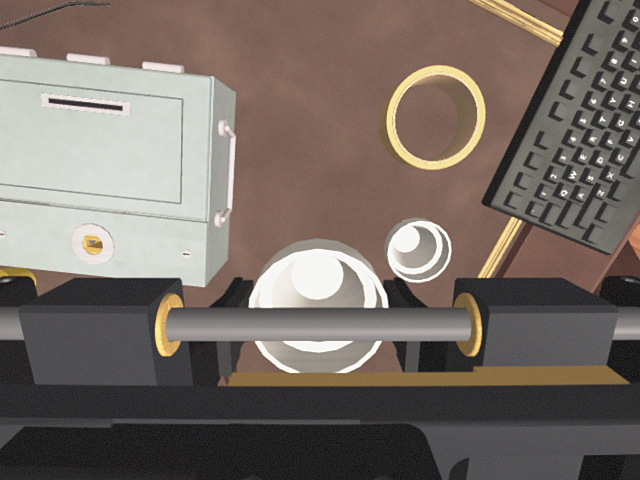

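The wrist view shows the held cup at (318,305), its twin at (418,250) and the tape beyond. Next I move over the twin, go lower and re-measure.

```bash
python3 -m crank '{"steps":[[[0.12,-0.8,0],[0,0,0]],[[0.12,-0.8,0],[0,0,0]],[[0.12,-0.8,0],[0,0,0]],[[0.12,-0.8,-0.5],[0,0,0]],[[0.11,-0.78,-0.8],[0,0,0]],[[0,0,-0.8],[0,0,0]],[[0,0,-0.8],[0,0,0]],[[0,0,-0.8],[0,0,0]],[[0,0,-0.4],[0,0,0]],[[0,0,0],[0,0,0]]]}'
python3 -m crank '{"steps":[[[0,0,0],[0,0,0]],[[0,0,0],[0,0,0]],[[0,0,0],[0,0,0]]]}'
python3 - <<'E'
from h import *
st(); e=monitor.read_state()['ee_pos']
def circ(P,m):
    q=P[m]
    if len(q)<20: return print(len(q))
    A=np.c_[2*q[:,:2],np.ones(len(q))]; x=np.linalg.lstsq(A,(q[:,:2]**2).sum(1),rcond=None)[0]; print(len(q),x[:2],np.sqrt(x[2]+x[0]**2+x[1]**2),np.percentile(q[:,2],[5,50,95]))
for n in('wrist','scene','top'):
    c=grab(n); P=cloud(c); print(n)
    circ(P,(P[...,2]>.045)&(P[...,2]<.062)&(np.hypot(P[...,0]-.627,P[...,1]+.279)<.04))
    circ(P,(P[...,2]>e[2]+.006)&(P[...,2]<e[2]+.022)&(np.hypot(P[...,0]-e[0],P[...,1]-e[1])<.036))
c=load('wrist')['pixels'][150:400,180:480]; s=load('scene')['pixels'][170:245,280:380]
cv2.imwrite('pics/m3.png',np.hstack([cv2.resize(c,(480,400)),cv2.resize(s,(320,400),interpolation=2)]))
E
```

```text
time: 6.45
ee_pos: [0.6265, -0.2786, 0.125]
eef_rot: [0.98, 0.201, -0.002, -0.001]
ft_force: [-0.4, -0.4, -0.6]
width: 0.0631
grip_force: 15.0
time: 6.7
ee_pos: [0.6284, -0.2802, 0.1293]
eef_rot: [0.98, 0.2, 0.001, 0.001]
ft_force: [-0.3, -0.5, -0.5]
width: 0.0627
grip_force: 15.0
{'time': 6.7, 'ee_pos': [0.6284, -0.2802, 0.1293], 'eef_rot': [0.9798, 0.2002, 0.001, 0.0007], 'ft_force': [-0.2526, -0.4851, -0.5111], 'width': 0.0627, 'grip_force': 15.0}
wrist
730 [ 0.63154619 -0.27744198] 0.029229182349634033 [0.04747151 0.05899835 0.06038902]
4374 [ 0.63026658 -0.27935895] 0.02984682976725754 [0.13654389 0.14591196 0.14922978]
scene
161 [ 0.62937246 -0.27536816] 0.0297666272505886 [0.04616296 0.05452307 0.06180294]
73 [ 0.62754275 -0.2766879 ] 0.029143264906997784 [0.13671934 0.14317859 0.15038234]
top
6
0
```

View pics/m3.png

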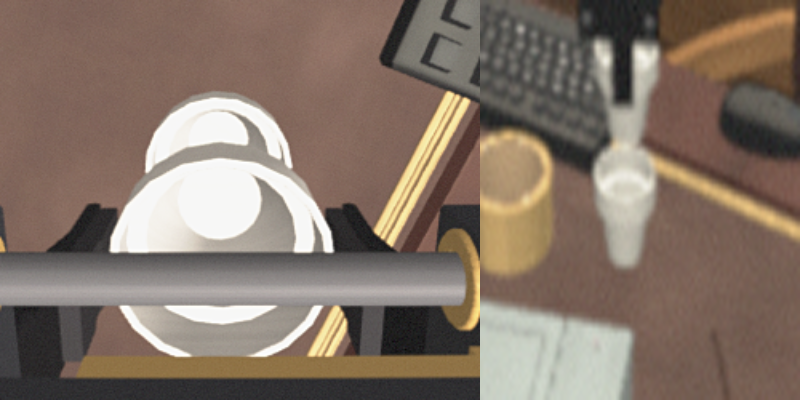

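The crop shows the held cup hanging just above its twin. Both cameras agree that it is about 1.5 mm short in x and in y. I correct this and lower.

```bash
python3 -m crank '{"steps":[[[0.06,0.065,0],[0,0,0]],[[0,0,-0.4],[0,0,0]],[[0,0,-0.4],[0,0,0]],[[0,0,-0.4],[0,0,0]],[[0,0,-0.4],[0,0,0]],[[0,0,-0.4],[0,0,0]],[[0,0,-0.3],[0,0,0]],[[0,0,-0.2],[0,0,0]],[[0,0,0],[0,0,0]],[[0,0,0],[0,0,0]]]}'
python3 -m crank '{"steps":[[[0,0,-0.1],[0,0,0]],[[0,0,0],[0,0,0]],[[0,0,0],[0,0,0]]]}'
```

```text
time: 7.68
ee_pos: [0.629, -0.2786, 0.065]
eef_rot: [0.98, 0.2, -0.0, -0.0]
ft_force: [0.2, -0.3, -0.6]
width: 0.0629
grip_force: 15.0
time: 7.93
ee_pos: [0.6292, -0.2787, 0.0629]
eef_rot: [0.98, 0.2, 0.0, 0.0]
ft_force: [-0.0, -0.1, -0.3]
width: 0.0627
grip_force: 15.0
```

```bash
python3 -m crank '{"steps":[[[0,0,-0.06],[0,0,0]],[[0,0,0],[0,0,0]],[[0,0,0],[0,0,0]]]}'
python3 -m crank '{"steps":[[[0,0,0],[0,0,0]],[[0,0,0],[0,0,0]],[[0,0,0],[0,0,0]],[[0,0,0],[0,0,0]],[[0,0,0],[0,0,0]],[[0,0,0],[0,0,0]]]}' 87
python3 -m crank '{"steps":[[[0,0,0.3],[0,0,0]],[[0,0,0.6],[0,0,0]],[[0,0,0.9],[0,0,0]],[[0,0,0.9],[0,0,0]],[[0,0,0.9],[0,0,0]],[[0,0,0.9],[0,0,0]],[[0,0,0.9],[0,0,0]],[[0,0,0.9],[0,0,0]],[[0,0,0],[0,0,0]],[[0,0,0],[0,0,0]]]}'
python3 - <<'E'
from h import *
def circ(P,lo,hi):
    q=P[(P[...,2]>lo)&(P[...,2]<hi)&(np.hypot(P[...,0]-.629,P[...,1]+.278)<.04)]
    if len(q)<20: return print(len(q))
    A=np.c_[2*q[:,:2],np.ones(len(q))]; x=np.linalg.lstsq(A,(q[:,:2]**2).sum(1),rcond=None)[0]; print(len(q),x[:2],np.sqrt(x[2]+x[0]**2+x[1]**2),np.percentile(q[:,2],[5,50,95]))
for n in('wrist','scene','top'):
    P=cloud(grab(n)); print(n); circ(P,.068,.09); circ(P,.035,.058)
E
```

```text
time: 8.18
ee_pos: [0.629, -0.2786, 0.0611]
eef_rot: [0.98, 0.2, -0.0, 0.0]
ft_force: [0.3, -0.2, -0.9]
width: 0.0629
grip_force: 15.0
time: 8.68
ee_pos: [0.629, -0.2786, 0.0611]
eef_rot: [0.98, 0.2, 0.0, 0.0]
ft_force: [0.3, 0.1, 0.3]
width: 0.086
grip_force: 0.0
time: 9.52
ee_pos: [0.6298, -0.2787, 0.2207]
eef_rot: [0.98, 0.2, 0.001, 0.001]
ft_force: [-0.4, 0.2, -0.2]
width: 0.0871
grip_force: 0.0
wrist
937 [ 0.63037062 -0.27758763] 0.02950379824143968 [0.06931749 0.07873423 0.08036534]
918 [ 0.63347112 -0.27637978] 0.022804951992261315 [0.03655322 0.04821842 0.05700467]
scene
152 [ 0.62866436 -0.27566085] 0.029847570566211745 [0.0686989  0.07669744 0.08341457]
87 [ 0.62777455 -0.27225187] 0.026370550157374228 [0.03923991 0.05141023 0.05747963]
top
18
29 [ 0.62259036 -0.27320421] 0.024187059194062242 [0.03705281 0.04598233 0.05684245]
```

The cup is nested, with its rim at 0.080. Next I go to the key stand, yawing +23° on the way.

```bash
python3 -m crank '{"steps":[[[-0.3,0.6,0],[0,0,0.21]],[[-0.44,0.9,0],[0,0,0.21]],[[-0.44,0.9,0],[0,0,0.21]],[[-0.44,0.9,0],[0,0,0.21]],[[-0.44,0.9,0],[0,0,0.21]],[[-0.44,0.9,0],[0,0,0.21]],[[-0.44,0.9,0],[0,0,0.21]],[[-0.44,0.9,0],[0,0,0.21]],[[-0.44,0.9,0],[0,0,0.21]],[[-0.44,0.9,0],[0,0,0.21]]]}'
python3 -m crank '{"steps":[[[-0.44,0.9,0],[0,0,0.21]],[[-0.44,0.9,0],[0,0,0.21]],[[-0.44,0.9,0],[0,0,0.21]],[[-0.44,0.9,0],[0,0,0.21]],[[-0.44,0.9,0],[0,0,0.21]],[[-0.44,0.9,0],[0,0,0.21]],[[-0.44,0.9,0],[0,0,0.21]],[[-0.44,0.9,0],[0,0,0.21]],[[-0.44,0.9,0],[0,0,0.21]],[[-0.44,0.9,0],[0,0,0.21]]]}' 40
python3 -m crank '{"steps":[[[-0.44,0.9,0],[0,0,0.21]],[[-0.4,0.8,0],[0,0,0.2]],[[0,0,0],[0,0,0]],[[0,0,0],[0,0,0]],[[0,0,0],[0,0,0]]]}'
python3 - <<'E'
from h import *
st(); print(np.round(monitor.read_state()['joint_positions'],3))
for n in('wrist','scene','top'):
    c=grab(n); P=cloud(c); print(n)
    for k in((.4235,.2445),(.461,.285),(.499,.324)):
        q=P[(P[...,2]>.062)&(P[...,2]<.09)&(np.hypot(P[...,0]-k[0],P[...,1]-k[1])<.024)]
        if len(q)>15: print(len(q),q.mean(0).round(4),q[:,2].max().round(4),cv2.minAreaRect(q[:,:2].astype(np.float32)))
    q=P[(P[...,2]>.088)&(P[...,2]<.095)&(np.hypot(P[...,0]-.527,P[...,1]-.002)<.03)]
cv2.imwrite('pics/w4.png',load('wrist')['pixels'])
E
```

```text
time: 10.5
ee_pos: [0.5213, -0.0601, 0.2176]
eef_rot: [0.957, 0.289, -0.001, -0.0]
ft_force: [-0.3, 0.9, -0.5]
width: 0.0873
grip_force: 0.0
time: 11.33
ee_pos: [0.4112, 0.1659, 0.2186]
eef_rot: [0.927, 0.376, 0.0, 0.0]
ft_force: [0.2, -0.6, -0.1]
width: 0.0405
grip_force: 0.0
time: 11.75
ee_pos: [0.3914, 0.2063, 0.2185]
eef_rot: [0.92, 0.392, -0.0, 0.0]
ft_force: [0.6, -0.9, -0.9]
width: 0.0403
grip_force: 0.0
{'time': 11.75, 'ee_pos': [0.3914, 0.2063, 0.2185], 'eef_rot': [0.9201, 0.3918, -0.0, 0.0002], 'ft_force': [0.6142, -0.9206, -0.8549], 'width': 0.0403, 'grip_force': 0.0}
[ 0.331 -0.042 -0.879  1.881 -0.034  1.288 -1.304]
wrist
486 [0.4258 0.2485 0.0798] 0.0848 ((0.42527779936790466, 0.2481393814086914), (0.03290076181292534, 0.010873490013182163), 46.118812561035156)
628 [0.463  0.2875 0.0833] 0.0856 ((0.4630303680896759, 0.28758102655410767), (0.03525534272193909, 0.009587549604475498), 46.016937255859375)
647 [0.4996 0.3258 0.0819] 0.0858 ((0.5011540651321411, 0.3274116516113281), (0.030367018654942513, 0.009907903149724007), 45.87688446044922)
scene
123 [0.4239 0.2518 0.0755] 0.0873 ((0.42424070835113525, 0.24970561265945435), (0.03260049223899841, 0.011985176242887974), 42.89725875854492)
128 [0.4598 0.2894 0.0813] 0.0898 ((0.4609771966934204, 0.28789588809013367), (0.03602975606918335, 0.013704264536499977), 44.43632888793945)
145 [0.4974 0.33   0.0779] 0.0879 ((0.4986916780471802, 0.3284986913204193), (0.029989873990416527, 0.012860596179962158), 46.69255065917969)
top
31 [0.4625 0.2834 0.0813] 0.0895 ((0.4625665247440338, 0.284225195646286), (0.03515169396996498, 0.006406268570572138), 43.472896575927734)
21 [0.5031 0.3244 0.076 ] 0.0859 ((0.5020507574081421, 0.3232608735561371), (0.02950826846063137, 0.007778753526508808), 59.83475112915039)
```

View pics/w4.png

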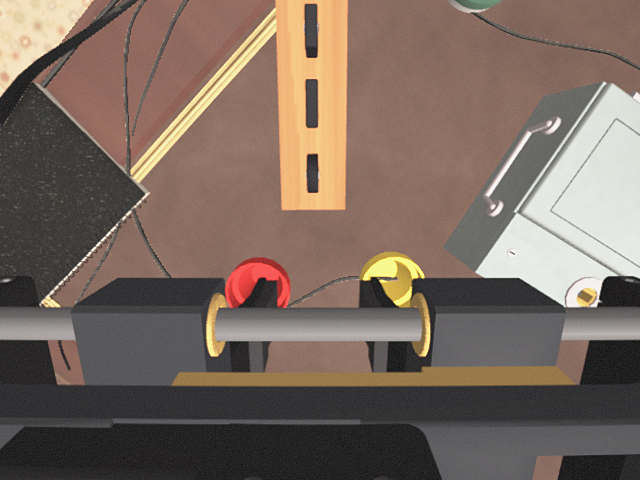

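The wrist view shows the round key at (313,173), the nearest in the stand, and the lock at (586,296). The key measures about (0.4243, 0.2468), yaw 46°. I move over it.

```bash
python3 -m crank '{"steps":[[[0.66,0.8,0],[0,0,0]],[[0.66,0.82,0],[0,0,0]],[[0,0,-0.8],[0,0,0]],[[0,0,-0.8],[0,0,0]],[[0,0,-0.8],[0,0,0]],[[0,0,-0.8],[0,0,0]],[[0,0,0],[0,0,0]],[[0,0,0],[0,0,0]],[[0,0,0],[0,0,0]]]}' 40 35
python3 - <<'E'
from h import *
st(); e=np.array(monitor.read_state()['ee_pos'])
c=grab('wrist'); P=cloud(c)
q=P[(P[...,2]>.062)&(P[...,2]<.092)&(np.hypot(P[...,0]-.4245,P[...,1]-.247)<.026)]
print(len(q))
if len(q)>15: print(q.mean(0),q[:,2].max(),cv2.minAreaRect(q[:,:2].astype(np.float32)))
E
```

```text
time: 12.65
ee_pos: [0.4251, 0.247, 0.1396]
eef_rot: [0.92, 0.391, 0.0, -0.0]
ft_force: [0.9, 0.7, 1.0]
width: 0.0396
grip_force: 0.0
{'time': 12.65, 'ee_pos': [0.4251, 0.247, 0.1396], 'eef_rot': [0.9202, 0.3915, 0.0005, -0.0001], 'ft_force': [0.9284, 0.6667, 1.007], 'width': 0.0396, 'grip_force': 0.0}
751
[0.42788126 0.25064519 0.07930123] 0.08487890795477529 ((0.42561328411102295, 0.24835117161273956), (0.03265761956572533, 0.01055547408759594), 45.79095458984375)
```

```bash
python3 -m crank '{"steps":[[[0,0,-0.5],[0,0,0]],[[0,0,-0.6],[0,0,0]],[[0,0,-0.6],[0,0,0]],[[0,0,-0.6],[0,0,0]],[[0,0,-0.6],[0,0,0]],[[0,0,-0.4],[0,0,0]],[[0,0,-0.18],[0,0,0]],[[0,0,0],[0,0,0]],[[0,0,0],[0,0,0]],[[0,0,0],[0,0,0]]]}'
python3 -m crank '{"steps":[[[0,0,0],[0,0,0]],[[0,0,0],[0,0,0]],[[0,0,0],[0,0,0]],[[0,0,0],[0,0,0]],[[0,0,0],[0,0,0]],[[0,0,0],[0,0,0]]]}' 0 35
python3 -c "
from h import *
st()"
```

```text
time: 13.53
ee_pos: [0.4251, 0.2472, 0.0524]
eef_rot: [0.92, 0.392, 0.001, 0.0]
ft_force: [-0.1, 0.2, 0.0]
width: 0.0404
grip_force: 0.0
time: 14.03
ee_pos: [0.4245, 0.2469, 0.0516]
eef_rot: [0.92, 0.392, 0.0, 0.0]
ft_force: [-0.9, 0.4, 0.8]
width: 0.0099
grip_force: 35.0
{'time': 14.0333, 'ee_pos': [0.4245, 0.2469, 0.0516], 'eef_rot': [0.9201, 0.3918, 0.0001, 0.0], 'ft_force': [-0.8511, 0.4489, 0.824], 'width': 0.0099, 'grip_force': 35.0002}
```

The key is gripped at width 9.9 mm. I lift it straight out and carry it beside the lock, turning +61°.

```bash
python3 -m crank '{"steps":[[[0,0,0.3],[0,0,0]],[[0,0,0.6],[0,0,0]],[[0,0,0.8],[0,0,0]],[[0,0,0.8],[0,0,0]],[[0,0,0.8],[0,0,0]],[[0,0,0.8],[0,0,0]],[[0,0,0.8],[0,0,0]],[[0,0,0.8],[0,0,0]],[[0,0,0.2],[0,0,0]],[[0,0,0],[0,0,0]]]}'
python3 -m crank '{"steps":[[[0.3,-0.75,0],[0,0,0.75]],[[0.3,-0.75,0],[0,0,0.75]],[[0.3,-0.75,0],[0,0,0.75]],[[0.3,-0.75,0],[0,0,0.75]],[[0.3,-0.75,0],[0,0,0.75]],[[0.3,-0.75,0],[0,0,0.75]],[[0.3,-0.75,0],[0,0,0.75]],[[0.3,-0.75,0],[0,0,0.75]],[[0.3,-0.75,0],[0,0,0.75]],[[0.3,-0.75,0],[0,0,0.75]]]}'
python3 -m crank '{"steps":[[[0.3,-0.75,0],[0,0,0.75]],[[0.3,-0.75,0],[0,0,0.75]],[[0.3,-0.75,0],[0,0,0.75]],[[0.3,-0.75,0],[0,0,0.75]],[[0.3,-0.75,0],[0,0,0.75]],[[0.3,-0.75,0],[0,0,0.75]],[[0,0,0],[0,0,0.2]],[[0,0,0],[0,0,0]],[[0,0,0],[0,0,0]],[[0,0,0],[0,0,0]]]}'
python3 - <<'E'
from h import *
st(); print(np.round(monitor.read_state()['joint_positions'],3))
c=grab('wrist'); P=cloud(c); cv2.imwrite('pics/w5.png',c['pixels']); print(c['T'][:3,3])
q=P[(P[...,2]>.083)&(P[...,2]<.094)&(np.hypot(P[...,0]-.585,P[...,1]-.02)<.16)]
print('box',cv2.minAreaRect(q[:,:2].astype(np.float32)))
q=P[(P[...,2]>.0895)&(P[...,2]<.095)&(np.hypot(P[...,0]-.529,P[...,1]-.002)<.026)]
if len(q)>15: print(len(q),q.mean(0),cv2.minEnclosingCircle(q[:,:2].astype(np.float32)))
E
```

```text
time: 14.87
ee_pos: [0.4252, 0.2474, 0.2006]
eef_rot: [0.92, 0.392, 0.001, 0.0]
ft_force: [-0.1, 0.3, -0.7]
width: 0.0098
grip_force: 35.0
time: 15.7
ee_pos: [0.4991, 0.0583, 0.1978]
eef_rot: [0.744, 0.668, -0.001, -0.001]
ft_force: [0.5, 1.3, -0.6]
width: 0.0098
grip_force: 35.0
time: 16.53
ee_pos: [0.5441, -0.0519, 0.1986]
eef_rot: [0.594, 0.805, -0.0, -0.0]
ft_force: [0.5, 0.6, 0.2]
width: 0.0095
grip_force: 35.0
{'time': 16.5333, 'ee_pos': [0.5441, -0.0519, 0.1986], 'eef_rot': [0.5937, 0.8047, -0.0, -0.0004], 'ft_force': [0.4505, 0.6099, 0.1607], 'width': 0.0095, 'grip_force': 35.0}
[ 0.696  0.264 -0.793  1.67   0.195  1.289  0.165]
[0.52513269 0.01478267 0.36039638]
box ((0.5870944261550903, 0.020651161670684814), (0.18558795750141144, 0.200055792927742), 16.85735321044922)
1487 [0.52700371 0.00251783 0.09053463] ((0.5274591445922852, 0.001860004267655313), 0.024447327479720116)
```

View pics/w5.png

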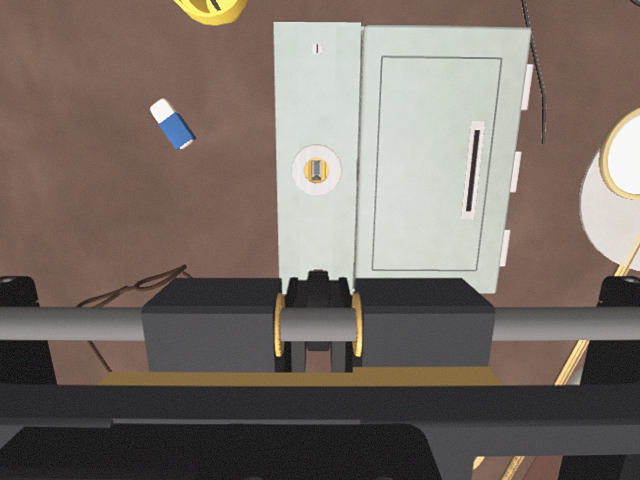

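The wrist view shows the lock at (316,170) with its slot lined up with the tool, and the key head's front edge at (318,272). Next I measure the lock relative to the key in the tool frame.

```bash
python3 - <<'E'
from h import *
from scipy.spatial.transform import Rotation as R
s=monitor.read_state(); e=np.array(s['ee_pos']); Rt=R.from_quat(s['eef_rot'])
c=load('wrist'); P=cloud(c); L=Rt.inv().apply((P-e).reshape(-1,3)).reshape(480,640,3)
k=(abs(L[...,1])<.0045)&(L[...,2]<.0)&(L[...,2]>-.04)&(abs(L[...,0])<.025)
q=L[k]; print('key pts',len(q),np.percentile(q[:,0],[1,50,99]),np.percentile(q[:,1],[2,50,98]),np.percentile(q[:,2],[2,50,98]))
# collar ring: bright pixels around (316,170)
px=c['pixels'].astype(int); g=px.min(-1)
sub=px[140:200,286:346]; print(px[170,292:342:3].tolist())
hsv=cv2.cvtColor(c['pixels'],cv2.COLOR_BGR2HSV)
m=(P[...,2]>.0895)&(np.hypot(P[...,0]-.527,P[...,1]-.0025)<.019)
for nm,mm in(('brass',(hsv[...,1]>90)&(np.hypot(P[...,0]-.527,P[...,1]-.0025)<.014)),('collar',(hsv[...,1]<25)&(g>190)&(np.hypot(P[...,0]-.527,P[...,1]-.0025)<.03))):
    mm=cv2.morphologyEx(mm.astype(np.uint8),cv2.MORPH_OPEN,np.ones((2,2)))
    x=np.argwhere(mm)[:,::-1].astype(np.float32)
    (u,v),w,a=cv2.minAreaRect(x); h=cv2.minEnclosingCircle(x); print(nm,len(x),(u,v),w,a,h)
    f=240/np.tan(np.radians(float(c['vfov']))/2)
    K=np.array([[f,0,c['cx']],[0,f,c['cy']],[0,0,1]],float)
    d=cv2.undistortPoints(np.array([[h[0]]],np.float32),K,np.array([float(c['k1']),0,0,0,0])).ravel()
    o=c['T'][:3,3]; ray=c['T'][:3,:3]@[d[0],-d[1],-1]; t=((.091 if nm=='collar' else .089)-o[2])/ray[2]; w_=o+t*ray
    print('world',w_,'tool',Rt.inv().apply(w_-e))
S=cloud(grab('scene')); l=Rt.inv().apply((S-e).reshape(-1,3)); 
kk=l[(abs(l[:,0])<.025)&(abs(l[:,1])<.012)&(l[:,2]>.003)&(l[:,2]<.042)]; print('scene blade',len(kk),[np.percentile(kk[:,i],[2,50,98]).round(4) for i in range(3)] if len(kk) else '')
E
```

```text
key pts 909 [-0.01254047  0.01218288  0.01695391] [-0.00414112  0.00018421  0.00434082] [-0.03747785 -0.02578103 -0.01136946]
[[216, 222, 227], [225, 226, 233], [231, 232, 237], [226, 229, 234], [159, 198, 223], [114, 204, 240], [94, 172, 221], [176, 177, 186], [129, 132, 131], [154, 155, 157], [119, 208, 241], [92, 158, 209], [141, 214, 238], [230, 231, 235], [231, 234, 238], [226, 228, 233], [226, 227, 236]]
brass 268 (317.0, 171.0) (24.0, 22.0) 90.0 ((316.95263671875, 171.05789184570312), 12.116437911987305)
world [0.52829577 0.00169916 0.089     ] tool [0.05591519 0.00067151 0.10986545]
collar 4520 (317.0, 169.5) (81.0, 78.0) 90.0 ((316.84637451171875, 169.31005859375), 40.731910705566406)
world [0.52782195 0.00299085 0.091     ] tool [0.05728975 0.00059987 0.10786584]
scene blade 23 [array([0.0021, 0.0067, 0.0096]), array([-0.0021,  0.0003,  0.0046]), array([0.0063, 0.0183, 0.0343])]
```

```bash
python3 -m crank '{"steps":[[[-0.15,0.53,0],[0,0,0]],[[-0.16,0.54,0],[0,0,0]],[[-0.16,0.53,0],[0,0,0]],[[-0.15,0.53,0],[0,0,0]],[[0,0,-0.6],[0,0,0]],[[0,0,-0.6],[0,0,0]],[[0,0,-0.6],[0,0,0]],[[0,0,-0.5],[0,0,0]],[[0,0,-0.24],[0,0,0]],[[0,0,0],[0,0,0]]]}'
python3 -m crank '{"steps":[[[0,0,0],[0,0,0]],[[0,0,0],[0,0,0]],[[0,0,0],[0,0,0]]]}'
python3 - <<'E'
from h import *
from scipy.spatial.transform import Rotation as R
s=monitor.read_state(); e=np.array(s['ee_pos']); Rt=R.from_quat(s['eef_rot']); st()
c=grab('scene'); S=cloud(c); l=Rt.inv().apply((S-e).reshape(-1,3)); 
kk=l[(abs(l[:,0])<.025)&(abs(l[:,1])<.012)&(l[:,2]>.003)&(l[:,2]<.034)]; print('blade',len(kk),[np.percentile(kk[:,i],[2,50,98]).round(4) for i in range(3)])
kk=S[(S[...,2]>.0895)&(S[...,2]<.096)&(np.hypot(S[...,0]-.528,S[...,1]-.004)<.023)]; q=Rt.inv().apply(kk-e); print('collar?',len(kk),(q.min(0)+q.max(0))/2)
cv2.imwrite('pics/s6.png',cv2.resize(c['pixels'][210:290,250:350],None,fx=6,fy=6,interpolation=2))
E
```

```text
time: 17.47
ee_pos: [0.5281, 0.0007, 0.1344]
eef_rot: [0.594, 0.805, -0.0, -0.001]
ft_force: [-0.0, -0.2, 0.2]
width: 0.0093
grip_force: 35.0
time: 17.72
ee_pos: [0.5295, 0.0002, 0.1364]
eef_rot: [0.594, 0.804, 0.0, 0.001]
ft_force: [-0.4, 0.6, 0.2]
width: 0.0099
grip_force: 35.0
{'time': 17.7167, 'ee_pos': [0.5295, 0.0002, 0.1364], 'eef_rot': [0.594, 0.8045, 0.0004, 0.0006], 'ft_force': [-0.3744, 0.6432, 0.206], 'width': 0.0099, 'grip_force': 34.9998}
blade 21 [array([-0.0017,  0.0044,  0.011 ]), array([-0.0016, -0.    ,  0.0053]), array([0.0052, 0.0201, 0.0325])]
collar? 110 [0.00393108 0.00045609 0.04363991]
```

View pics/s6.png

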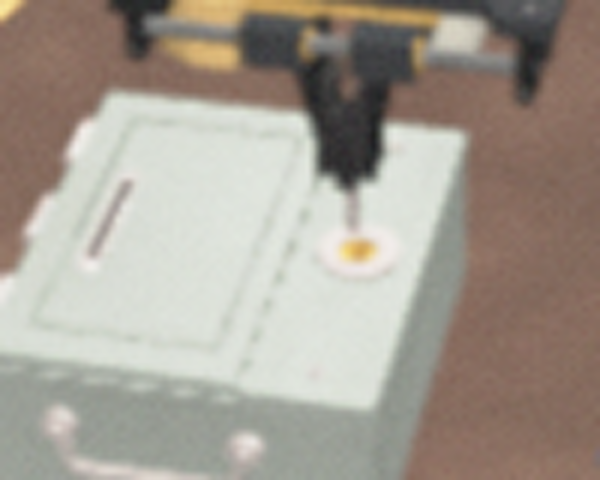

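The crop shows the blade tip at (352,230) and the brass slot centre at (358,250): about one source pixel left of it. I measure this sub-pixel.

```bash
python3 - <<'E'
from h import *
E=[];pix=[];D=[]
for i in range(6):
    c=cams.camera('scene'); pix.append(c['pixels'].astype(float)); E.append(monitor.read_state()['ee_pos'])
print('ee',np.mean(E,0).round(4),np.std(E,0).round(4),'z',float(c['z_map'][251,309]))
a=np.mean(pix,0); np.save('/tmp/a.npy',a)
sub=a[236:262,296:324]
sat=sub.max(-1)-sub.min(-1); sat=sub[...,2]-sub[...,0]
m=sat*(sat>40); v,u=np.mgrid[236:262,296:324]
m[:9]=0
print('brass',(u*m).sum()/m.sum(),(v*m).sum()/m.sum(),m.astype(bool).sum())
for r_ in range(239,256): 
    print(r_,a[r_,300:320].mean(-1).astype(int).tolist())
E
```

```text
ee [5.292e-01 1.000e-04 1.359e-01] [0.0001 0.     0.0002] z 1.1996347904205322
brass 309.0723083368245 251.39907834101388 24
239 [223, 219, 180, 153, 149, 134, 97, 62, 53, 70, 93, 94, 128, 192, 221, 223, 222, 222, 221, 219]
240 [223, 219, 189, 194, 206, 179, 123, 74, 65, 103, 151, 162, 178, 211, 221, 222, 222, 222, 221, 220]
241 [223, 214, 196, 208, 217, 194, 148, 111, 98, 132, 192, 217, 219, 221, 222, 222, 223, 222, 221, 220]
242 [222, 213, 207, 216, 221, 217, 198, 168, 144, 157, 204, 223, 224, 222, 222, 222, 222, 221, 221, 220]
243 [219, 214, 216, 221, 220, 221, 217, 196, 173, 169, 205, 221, 223, 223, 222, 222, 222, 221, 221, 221]
244 [213, 213, 219, 221, 220, 221, 218, 202, 178, 173, 204, 222, 223, 223, 222, 223, 222, 221, 221, 220]
245 [198, 206, 218, 220, 221, 221, 219, 202, 180, 177, 208, 221, 223, 222, 222, 221, 221, 222, 221, 219]
246 [197, 205, 217, 220, 221, 222, 220, 203, 181, 181, 212, 223, 223, 222, 222, 221, 220, 220, 221, 220]
247 [207, 215, 220, 221, 222, 224, 224, 210, 180, 186, 217, 228, 227, 226, 224, 223, 220, 219, 221, 221]
248 [217, 221, 221, 223, 226, 230, 232, 222, 197, 196, 221, 231, 233, 233, 230, 226, 222, 219, 220, 222]
249 [220, 222, 223, 226, 232, 236, 234, 226, 211, 204, 211, 222, 229, 235, 235, 232, 225, 222, 221, 222]
250 [219, 222, 224, 229, 234, 234, 226, 207, 189, 180, 176, 185, 210, 229, 236, 235, 230, 223, 222, 223]
251 [220, 221, 221, 229, 234, 234, 219, 198, 178, 162, 157, 173, 200, 227, 235, 235, 230, 224, 223, 222]
252 [222, 220, 213, 223, 232, 233, 222, 205, 184, 164, 165, 190, 215, 231, 235, 233, 227, 222, 224, 221]
253 [223, 218, 208, 214, 226, 232, 229, 219, 206, 194, 198, 216, 230, 234, 231, 225, 221, 222, 223, 219]
254 [222, 221, 218, 216, 218, 223, 227, 228, 228, 228, 229, 231, 231, 227, 218, 213, 218, 221, 222, 217]
255 [223, 223, 223, 220, 213, 209, 216, 222, 224, 225, 226, 225, 219, 212, 204, 212, 220, 222, 221, 207]
```

The blade column is 308.4 and the slot column 309.2, so about 2 mm off. I shift and then probe downward.

```bash
python3 -m crank '{"steps":[[[-0.09,0.03,0],[0,0,0]],[[0,0,-0.1],[0,0,0]],[[0,0,-0.1],[0,0,0]],[[0,0,-0.1],[0,0,0]],[[0,0,-0.1],[0,0,0]],[[0,0,0],[0,0,0]],[[0,0,0],[0,0,0]]]}'
python3 -m crank '{"steps":[[[0,0,-0.06],[0,0,0]],[[0,0,-0.06],[0,0,0]],[[0,0,0],[0,0,0]],[[0,0,0],[0,0,0]]]}'
python3 -m crank '{"steps":[[[0,0,-0.06],[0,0,0]],[[0,0,-0.06],[0,0,0]],[[0,0,0],[0,0,0]],[[0,0,0],[0,0,0]]]}'
```

```text
time: 18.65
ee_pos: [0.5267, 0.0009, 0.1254]
eef_rot: [0.594, 0.805, -0.0, -0.0]
ft_force: [-0.5, 0.7, -0.2]
width: 0.01
grip_force: 35.0
time: 18.98
ee_pos: [0.5267, 0.0009, 0.1225]
eef_rot: [0.594, 0.805, 0.0, -0.0]
ft_force: [0.3, -0.2, -0.5]
width: 0.0101
grip_force: 35.0
time: 19.32
ee_pos: [0.5267, 0.0009, 0.1195]
eef_rot: [0.594, 0.805, 0.0, -0.0]
ft_force: [0.3, 0.2, 0.4]
width: 0.0097
grip_force: 35.0
```

The key is in the slot, about 8 mm deep, with no side force. I continue with a wiggle.

```bash
python3 -m crank '{"steps":[[[0,0,-0.04],[0,0,1]],[[0,0,-0.04],[0,0,-1]],[[0,0,-0.04],[0,0,-1]],[[0,0,-0.04],[0,0,1]],[[0,0,-0.04],[0,0,1]],[[0,0,-0.04],[0,0,-1]],[[0,0,-0.04],[0,0,-1]],[[0,0,-0.04],[0,0,1]]]}'
python3 -m crank '{"steps":[[[0,0,-0.04],[0,0,1]],[[0,0,-0.04],[0,0,-1]],[[0,0,-0.04],[0,0,-1]],[[0,0,-0.04],[0,0,1]],[[0,0,0],[0,0,0]]]}'
python3 -c "
from h import *
st()"
```

```text
time: 19.98
ee_pos: [0.5269, 0.0009, 0.1117]
eef_rot: [0.598, 0.802, 0.0, 0.0]
ft_force: [-0.0, 0.4, 0.1]
width: 0.0098
grip_force: 35.0
time: 20.4
ee_pos: [0.5268, 0.0008, 0.1075]
eef_rot: [0.592, 0.806, -0.0, 0.0]
ft_force: [0.5, -0.1, -1.3]
width: 0.0097
grip_force: 35.0
{'time': 20.4, 'ee_pos': [0.5268, 0.0008, 0.1075], 'eef_rot': [0.5924, 0.8056, -0.0, 0.0001], 'ft_force': [0.5326, -0.1334, -1.3095], 'width': 0.0097, 'grip_force': 34.9993}
```

```bash
python3 -m crank '{"steps":[[[0,0,-0.04],[0,0,1]],[[0,0,-0.04],[0,0,-1]],[[0,0,-0.04],[0,0,-1]],[[0,0,-0.04],[0,0,1]],[[0,0,-0.04],[0,0,1]],[[0,0,-0.04],[0,0,-1]],[[0,0,-0.04],[0,0,-1]],[[0,0,-0.04],[0,0,1]]]}'
python3 -c "
from h import *
from scipy.spatial.transform import Rotation as R
st(); s=monitor.read_state(); e=np.array(s['ee_pos']); Rt=R.from_quat(s['eef_rot'])
P=cloud(grab('wrist')); L=Rt.inv().apply((P-e).reshape(-1,3)).reshape(480,640,3)
q=L[(abs(L[...,1])<.0045)&(L[...,2]<.0)&(L[...,2]>-.05)&(abs(L[...,0])<.025)]; print(len(q),np.percentile(q[:,0],[1,50,99]),np.percentile(q[:,2],[2,50,98]))
c=grab('scene'); cv2.imwrite('pics/s7.png',cv2.resize(c['pixels'][200:280,250:350],None,fx=6,fy=6,interpolation=2))
"
```

```text
time: 21.07
ee_pos: [0.5277, 0.0015, 0.1013]
eef_rot: [0.598, 0.801, 0.001, 0.001]
ft_force: [-4.1, 1.7, 17.9]
width: 0.0099
grip_force: 35.0
{'time': 21.0667, 'ee_pos': [0.5277, 0.0015, 0.1013], 'eef_rot': [0.5982, 0.8014, 0.0007, 0.0008], 'ft_force': [-4.146, 1.7127, 17.8721], 'width': 0.0099, 'grip_force': 35.0066}
994 [-0.0124918   0.01110018  0.0168762 ] [-0.04896821 -0.02652476 -0.01291502]
```

View pics/s7.png

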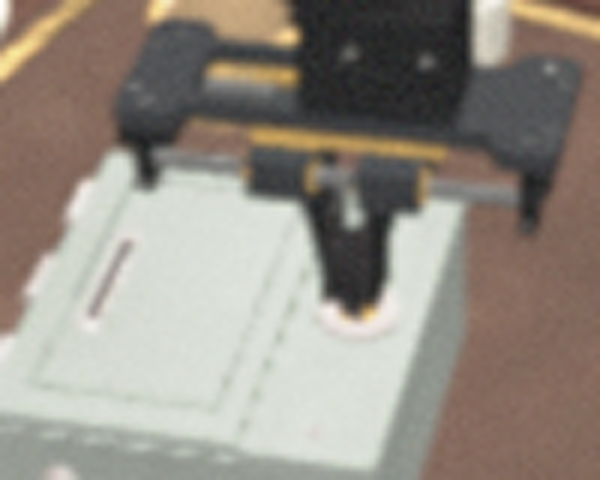

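The crop shows the key sunk deep into the collar at (355,312); it is now in the sticky pins. I raise the grip and keep wiggling down.

```bash
python3 -m crank '{"steps":[[[0,0,0],[0,0,1]],[[0,0,-0.03],[0,0,-1]],[[0,0,-0.03],[0,0,-1]],[[0,0,-0.03],[0,0,1]],[[0,0,-0.03],[0,0,1]],[[0,0,-0.03],[0,0,-1]],[[0,0,-0.03],[0,0,-1]],[[0,0,0],[0,0,1]]]}' 0 55
python3 -m crank '{"steps":[[[0,0,0],[0,0,1]],[[0,0,0],[0,0,-1]],[[0,0,0],[0,0,-1]],[[0,0,0],[0,0,1]],[[0,0,0],[0,0,0]]]}'
python3 -c "
from h import *
from scipy.spatial.transform import Rotation as R
st(); s=monitor.read_state(); e=np.array(s['ee_pos']); Rt=R.from_quat(s['eef_rot'])
P=cloud(grab('wrist')); L=Rt.inv().apply((P-e).reshape(-1,3)).reshape(480,640,3)
q=L[(abs(L[...,1])<.003)&(L[...,0]>.010)&(L[...,0]<.018)&(L[...,2]>-.05)&(L[...,2]<0)]; print(len(q),np.percentile(q[:,2],[2,10,50,98]))
"
```

```text
time: 21.83
ee_pos: [0.5275, 0.0017, 0.0966]
eef_rot: [0.598, 0.801, 0.001, 0.001]
ft_force: [-0.6, 1.8, 7.3]
width: 0.0094
grip_force: 55.0
time: 22.25
ee_pos: [0.5275, 0.0017, 0.0965]
eef_rot: [0.593, 0.805, 0.001, 0.001]
ft_force: [-3.5, 2.5, 11.8]
width: 0.0093
grip_force: 55.0
{'time': 22.25, 'ee_pos': [0.5275, 0.0017, 0.0965], 'eef_rot': [0.5926, 0.8055, 0.0007, 0.0006], 'ft_force': [-3.4721, 2.4732, 11.8495], 'width': 0.0093, 'grip_force': 55.0038}
407 [-0.0287259  -0.02740972 -0.02359353 -0.01229429]
```

```bash
python3 -m crank '{"steps":[[[0,0,-0.03],[0,0,1]],[[0,0,-0.03],[0,0,-1]],[[0,0,0],[0,0,-1]],[[0,0,0],[0,0,1]],[[0,0,0],[0,0,0]]]}'
python3 -m crank '{"steps":[[[0,0,-0.03],[0,0,1]],[[0,0,-0.03],[0,0,-1]],[[0,0,0],[0,0,-1]],[[0,0,0],[0,0,1]],[[0,0,0],[0,0,0]]]}'
```

```text
time: 22.72
ee_pos: [0.5277, 0.0016, 0.0964]
eef_rot: [0.593, 0.805, 0.0, 0.001]
ft_force: [-10.6, 0.5, 28.6]
width: 0.0094
grip_force: 55.0
time: 23.13
ee_pos: [0.5279, 0.0016, 0.0962]
eef_rot: [0.593, 0.805, 0.0, 0.001]
ft_force: [-17.9, 0.2, 43.9]
width: 0.0097
grip_force: 55.0
```

The key is on its hard stop. I ease the push and turn clockwise.

```bash
python3 -m crank '{"steps":[[[0,0,0.08],[0,0,0]],[[0,0,0],[0,0,0]],[[0,0,0],[0,0,0]]]}'
python3 -m crank '{"steps":[[[0,0,0],[0,0,-0.6]],[[0,0,0],[0,0,-0.8]],[[0,0,0],[0,0,-0.8]],[[0,0,0],[0,0,-0.8]],[[0,0,0],[0,0,-0.8]],[[0,0,0],[0,0,-0.8]],[[0,0,0],[0,0,-0.8]],[[0,0,0],[0,0,-0.8]],[[0,0,0],[0,0,-0.8]],[[0,0,0],[0,0,-0.8]]]}'
python3 -c "
from h import *
st();print(monitor.read_state()['torque'])"
```

```text
time: 23.38
ee_pos: [0.5277, 0.0016, 0.0964]
eef_rot: [0.594, 0.804, 0.001, 0.001]
ft_force: [-8.0, 1.1, 22.3]
width: 0.0096
grip_force: 55.0
time: 24.22
ee_pos: [0.5273, 0.0012, 0.0964]
eef_rot: [0.83, 0.558, 0.0, 0.001]
ft_force: [-9.6, -0.7, 22.7]
width: 0.0094
grip_force: 55.0
{'time': 24.2167, 'ee_pos': [0.5273, 0.0012, 0.0964], 'eef_rot': [0.8296, 0.5584, 0.0003, 0.0007], 'ft_force': [-9.5502, -0.6835, 22.6663], 'width': 0.0094, 'grip_force': 55.0111}
[-0.09409618  2.20892824  0.33662004]
```

```bash
python3 -m crank '{"steps":[[[-0.02,0,0.02],[0,0,-0.8]],[[0,0,0],[0,0,-0.8]],[[0,0,0],[0,0,-0.8]],[[0,0,0],[0,0,-0.8]],[[0,0,0],[0,0,-0.8]],[[0,0,0],[0,0,-0.8]],[[0,0,0],[0,0,-0.8]],[[0,0,0],[0,0,-0.8]],[[0,0,0],[0,0,-0.8]],[[0,0,0],[0,0,-0.8]]]}'
python3 -m crank '{"steps":[[[0,0,0],[0,0,-0.8]],[[0,0,0],[0,0,-0.8]],[[0,0,0],[0,0,-0.8]],[[0,0,0],[0,0,-0.4]],[[0,0,0],[0,0,0]],[[0,0,0],[0,0,0]],[[0,0,0],[0,0,0]],[[0,0,0],[0,0,0]]]}'
python3 - <<'E'
from h import *
st();print(monitor.read_state()['torque'])
c=grab('scene'); P=cloud(c)
for dx in(.04,.06,.08):
    # lid heights along box x
    a=np.radians(17); p=np.array([.528,.002])+ (dx+.0)*np.array([np.cos(a),np.sin(a)])+.06*np.array([-np.sin(a),np.cos(a)])
    q=P[np.hypot(P[...,0]-p[0],P[...,1]-p[1])<.008]; print(dx,len(q),np.median(q[:,2]) if len(q) else None)
cv2.imwrite('pics/s8.png',cv2.resize(c['pixels'][190:310,240:400],None,fx=5,fy=5,interpolation=2))
E
```

```text
time: 25.05
ee_pos: [0.5268, 0.0014, 0.0965]
eef_rot: [0.971, 0.241, 0.001, 0.0]
ft_force: [-7.9, 0.4, 18.1]
width: 0.0096
grip_force: 55.0
time: 25.72
ee_pos: [0.5267, 0.0018, 0.0965]
eef_rot: [0.992, 0.123, 0.001, -0.0]
ft_force: [-6.8, 1.9, 18.7]
width: 0.0095
grip_force: 55.0
{'time': 25.7167, 'ee_pos': [0.5267, 0.0018, 0.0965], 'eef_rot': [0.9924, 0.1227, 0.0005, -0.0], 'ft_force': [-6.7844, 1.8836, 18.6653], 'width': 0.0095, 'grip_force': 55.0062}
[0.41534118 1.82200632 0.11721757]
0.04 20 0.11567137007786849
0.06 16 0.11189506989322945
0.08 15 0.10706175666674278
```

View pics/s8.png

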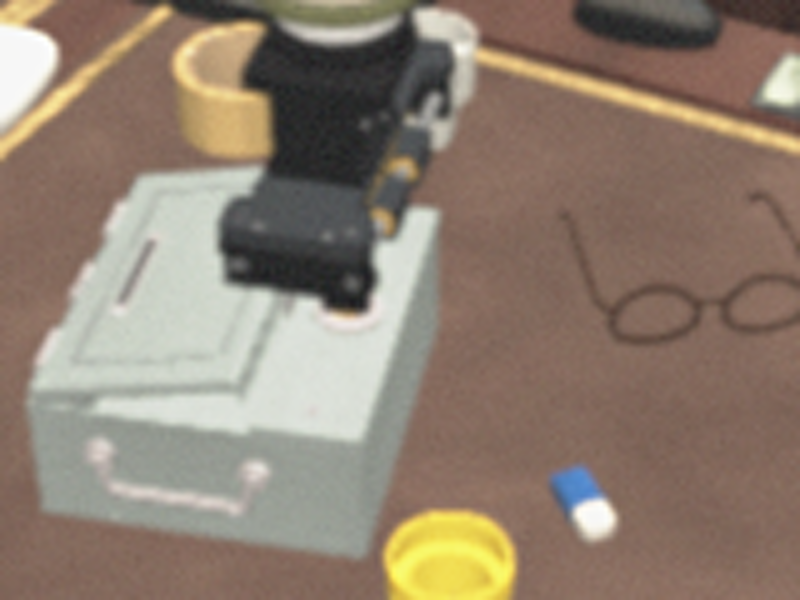

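The crop shows the lid risen (front edge about 0.115), the key still held in the collar at (350,312) and the nested cups behind. I add a small turning margin and hand in.

```bash
python3 -m crank '{"steps":[[[0,0,0],[0,0,-0.6]],[[0,0,0],[0,0,0]],[[0,0,0],[0,0,0]],[[0,0,0],[0,0,0]],[[0,0,0],[0,0,0]]]}' && python3 -c "
from h import *
st();print(monitor.read_state()['torque']);print(ticket.close_job())"
```

```text
time: 26.18
ee_pos: [0.5267, 0.0018, 0.0965]
eef_rot: [0.995, 0.097, 0.001, -0.0]
ft_force: [-8.0, 2.3, 18.7]
width: 0.0097
grip_force: 55.0
{'time': 26.1833, 'ee_pos': [0.5267, 0.0018, 0.0965], 'eef_rot': [0.9953, 0.0967, 0.0005, -0.0], 'ft_force': [-7.9858, 2.2695, 18.6726], 'width': 0.0097, 'grip_force': 55.006}
[0.50810834 1.83193832 0.14042101]
the job is handed in; nothing more can be done
None
```

I handed the job in at 26 s: the coin cup is nested in its twin, the round key is home in the lock, turned about 96° and still gripped, and the lid is up; the judge's verdict was not shown.

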